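# Work the lever bin without a slam

### The arm

A 6-joint arm with a two-finger parallel gripper is mounted at the origin on the work surface. World frame = base frame: x ahead of the robot, y to its left, z up, the work surface at z = 0. Lengths are in mm, angles in rad, forces in N, time in s.
With the tool pointing down it reaches from about 350 to 950 mm from the base axis. Payload 17.4 kg.
Tool frame: the origin (TCP) lies midway between the tips of the shut fingers; the grasp point (between the pads) lies 19 mm behind it; z points along the fingers, y is the direction in which the jaws open and shut (so a half turn about z gives the same grasp; the last joint's range is limited). The gripper opens to 93 mm and grips with 3 to 60 N. Pads are 15 mm wide; open, the fingers measure 128 mm over their backs; the gripper's body (75 mm by 188 mm) begins 65 mm behind the grasp point.
Start: joints at [1.263, 0.116, 1.442, -0, 1.584, -0.038], TCP at [179.921, 650.585, 218.646] pointing down, gripper open.
Joint ranges: [-2.83, 2.83], [-0.83, 2.19], [0.07, 2.5], [-1.14, 4.28], [0.01, 3], [-2.97, 2.97]. Speed limits (rad/s): [1.89, 1.89, 2.22, 3.14, 3.14, 3.14].

### API

Orientations are given as a rotation vector (axis times angle).
In Python, from rig import bot, vision gives the robot as it stands.
- The arm moves only by the shell command python3 -m crank 'ROWS' [FORCE]. ROWS is JSON, a list of rows, each an object of numbers: "dx", "dy", "dz": the shift along the tool's x, y, z in cm; "rx", "ry", "rz": the turn, a rotation vector about the tool's x, y, z in degrees; "fingers": the opening, from 0 (shut) to 1 (fully open). A call has 1 to 12 rows; each row shifts and turns the commanded pose from where the row before left it, along the tool's axes as they then stand; what a row does not reach is not made up. A row lasts 1/12 s, in which the tool goes at most 41.7 mm and 7.16 degrees, less where a joint would pass 70% of its speed; a pose out of reach is approached as far as the arm can. A call with a gripper value outside its range is refused whole. The fingers move at their own pace and stop on an object; FORCE is the grip in N (left out, the last holds). Time passes only in rows, so rows that do not move let the fingers close. It gives the time, the measured TCP pose, the force and the opening at its end, in the units of the state.
- bot.observe(): the state, without advancing time (a new reading comes with each control period).
- vision.grab_frame(name): name is "scene" or "top" or "wrist"; returns the picture (384x512x3 uint8, red, green, blue); there is no depth.
- vision.camera_params(name): a dict with "intrinsics" (3x3 intrinsics, pixels), "pose" (4x4, takes a point from camera to world coordinates). Camera axes: x right, y up, looking along -z (the intrinsics and any distortion apply to the point x, -y, -z); pixel columns grow to the right and rows downward; lengths in mm; the calibration is good to about 2 mm. A picture is of the moment at which its call begins: read the wrist's pose just before it. camera_params takes no time and is no camera call; for the wrist camera it gives the pose at the moment of the call.
- bot.hand_in(): hands the job in, once; it reports no verdict.
The state is a dict: "time": time; "q": joint angles; "joint_velocities": joint speeds; "tau": joint torques, N m; "eef_pos": TCP position; "ee_rot": TCP orientation; "contact_force": force on the tool from outside, world axes, zero at the start; "torque": the same for the moment, N m; "opening": opening from 0.0 (shut) to 1.0 (fully open).
Only numpy, scipy, OpenCV 4.12 (cv2) and the standard library are available. Lean on these libraries where they do the work, as an engineer would, in place of code of your own. Each camera call takes 0.05 s, during which the arm holds its last target.

### The job

An offcut of white pipe waits on the chute against the closed lid of the dye-table bin. Press the bin's lever all the way down with the fingertips so that the lid opens fully and the offcut rolls in, then let the lever up slowly, easing the lid shut so that it never drops or slams. Work the lid by its lever only, do not touch the pipe or the lid, leave the bottle, jar, clothes peg and spoon where they are, and finish clear of everything.

Things in the scene. Friction and masses are not known exactly. Their poses are not given: they have to be found in the camera images.
- bin: Fixed white bin, 160 (x) by 150 mm (y), walls 4 mm thick, 120 mm high (98 mm at +x). Origin: centre of its underside, z up. At -x the lever sticks out to 205 mm from the origin; at +x a grey chute 130 mm wide, to 210 mm out and 155 mm high, slopes 12 degrees down into the mouth. The closed lid's top is 129 mm above the table. Stands with -x turned mostly to the robot's right (yaw 1.05 to 2.1).
- lever_pad (a point): Centre of the top face of the lever's pad, the point to press: steel with rubber, 44 mm (bin's x) by 36 mm (bin's y). Moves with the lever: at rest 93 mm above the table, sloping up outward by 0.2 rad; fully down 41 mm lower, moved under 4 mm sideways. The lever's level axis (bin's y) is 100 mm from the pad, 70 mm above the table. The lid's hinge is 100 mm from the pad.
- lever (a joint): Angle of the lever, rad: 0 at rest (up), 0.42 fully down (hard stop). About 3 to 8 N downward on the pad hold it down; the weight of the lid brings it back up when let go, and then it slams.
- lid (a joint): Angle of the lid, rad: 0 closed, 1.05 fully open. Linked to the lever: always 2.5 times the lever's angle. It hinges at the bin's lever side (-x) and its edge at the chute (+x) rises. Negative velocity is closing; 3 rad/s, the limit, is the lever's pad rising at 0.12 m/s.
- lid_panel: The lid's grey plate, 168 mm (x) by 150 mm by 6 mm, with a 24 mm flap hanging at its chute edge that blocks the chute while closed. Origin on the lid's hinge line, x from there along the lid to its chute edge.
- tube: White pipe offcut with dark ends, a cylinder 34 mm in diameter and 90 mm long; origin at its centre, its y along its length. Starts lying across the chute against the lid's flap; rolls into the bin by itself within about a second of the lid opening.
- bottle: Loose white squeeze bottle standing on the table, 48 mm in diameter, 110 mm tall; origin at the centre of its underside. Bystander.
- jar: Loose clear jar with a white cap, 54 mm in diameter, 85 mm tall; origin at the centre of its underside. Bystander.
- peg: Loose white clothes peg lying on the table, about 78 by 25 by 11 mm; origin at the centre of its underside, x along its length. Bystander.
- spoon: Loose white plastic spoon lying on the table, 150 mm long along its x; origin near its middle, on its underside. Bystander.
Things that resemble listed ones, but are neither listed nor needed, are in the scene too. What is shaped like the tube but blue or orange is not meant.

How it is judged (in metres and radians):
On the way, in this order (a step that is already met when the one before it is completed fails the run):
1. the lever is pressed right down: the lid stands open (over 0.95 of 1.05 rad) (value of joint lid above 0.95 rad), for 0.2 s.
2. the lid is shut again with the offcut inside the bin (value of joint lid below 0.05 rad and value of joint lever below 0.025 rad and x of tube in the frame of bin between -0.075 and 0.07 m and y of tube in the frame of bin between -0.07 and 0.07 m and z of tube in the frame of bin below 0.08 m), for 0.2 s.
At the end, for the whole second after the job is handed in: The offcut lies at rest within the bin's walls, its centre lower than 80 mm above the table; the lid is closed to within 0.05 rad and the lever is up to within 0.025 rad (all of step 2 and linear speed of tube below 0.05 m/s); the robot touches nothing.
It fails at once if the lid falls or slams (closing faster than 3 rad/s at any moment) (velocity of joint lid below -3 rad/s).
It fails at once if the robot touches the offcut of pipe (contact force between any of the fingers, the arm and tube above 0.3 N).
It fails at once if the robot touches the lid itself (contact force between any of the fingers, the arm and lid_panel above 0.3 N).
It fails at once if the bottle, jar, clothes peg or spoon is moved or lifted (more than 20 mm) (distance of any of bottle, jar, peg, spoon from where it was at the start of the episode above 0.02 m).
It also fails if it takes over 38 s, if anything falls off the work surface, if the arm or the gripper's body presses on something with over 40 N, if the wrist force passes 120 N, or if a joint passes its speed limit or range.

## Working session

There is one attempt and no reset: what is moved stays moved. The work goes in short steps, Python scripts to look and compute and a shell command to move; the robot and the scene stay as the last step left them, time stands still between calls to the robot, and variables do not carry over. Pictures are saved under pics/ and viewed, and the job is handed in when it is done.

```bash
mkdir -p pics; ls; python3 - <<'E'
from rig import bot, vision
import cv2
print(bot.observe())
for n in ("scene","top"):
    im=vision.grab_frame(n); cv2.imwrite(f"pics/{n}0.png",im[:,:,::-1])
    p=vision.camera_params(n); print(n,p)
E
```

```text
pics
{'time': 0.0, 'q': array([ 1.26322050e+00,  1.16452947e-01,  1.44226344e+00, -4.05329958e-05,
        1.58402040e+00, -3.77787721e-02]), 'joint_velocities': array([ 0.00151126,  0.00011773,  0.00151724, -0.0024895 , -0.00038843,
        0.00099134]), 'tau': array([-4.87759371e-05, -7.21229839e+01, -6.22640061e+01,  7.80054415e-02,
        2.35149561e-02, -1.09224131e-04]), 'eef_pos': array([179.85351022, 650.37606257, 217.92859857]), 'ee_rot': array([-4.22491708e-01, -3.11289539e+00,  1.78132901e-03]), 'contact_force': array([-0.12748892,  0.15228915, -0.38703868]), 'torque': array([ 0.00520792,  0.01860395, -0.04081766]), 'opening': 1.000303425490532}
scene {'intrinsics': array([[417.2508372 ,   0.        , 258.04957197],
       [  0.        , 417.2508372 , 198.44975738],
       [  0.        ,   0.        ,   1.        ]]), 'pose': array([[-5.32449261e-01, -6.96578152e-01,  4.80912324e-01,
         1.02937930e+03],
       [ 8.46322244e-01, -4.48416530e-01,  2.87508738e-01,
         2.77085132e+02],
       [ 1.53767305e-02,  5.60090612e-01,  8.28288635e-01,
         8.73709855e+02],
       [ 0.00000000e+00,  0.00000000e+00,  0.00000000e+00,
         1.00000000e+00]])}
top {'intrinsics': array([[474.97263836,   0.        , 259.74493311],
       [  0.        , 474.97263836, 185.6793097 ],
       [  0.        ,   0.        ,   1.        ]]), 'pose': array([[ 1.18930994e-02,  9.81672843e-01, -1.90202478e-01,
         4.14359097e+02],
       [-9.99659985e-01,  1.60870728e-02,  2.05212201e-02,
         2.77222017e+01],
       [ 2.32049256e-02,  1.89893745e-01,  9.81530385e-01,
         8.99781743e+02],
       [ 0.00000000e+00,  0.00000000e+00,  0.00000000e+00,
         1.00000000e+00]])}
```

View pics/scene0.png

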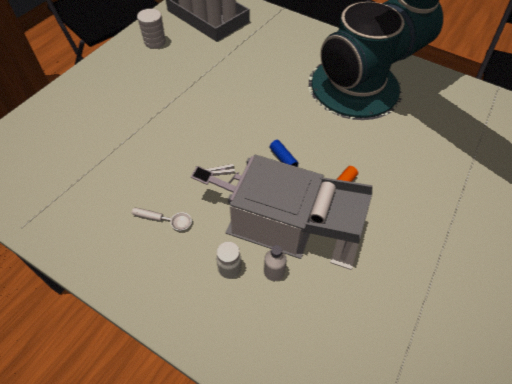

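View pics/top0.png

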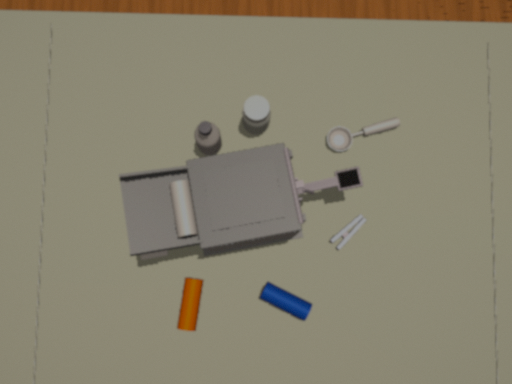

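Top view: the bin lid is centred near (245,195) and the lever pad is the dark rectangle near (348,178). The white tube lies on the chute at (183,208). The blue (286,300) and orange (190,304) cylinders are decoys. The spoon (340,138)-(395,125), peg (348,232), bottle (208,135) and jar (257,112) are the bystanders.

Next: a crop around the lever, and the pad's position measured.

```bash
cat > h.py <<'E'
import numpy as np
from rig import bot, vision
def ray(n,u,v,z):
    p=vision.camera_params(n);K=p["intrinsics"];T=p["pose"]
    d=T[:3,:3]@np.array([(u-K[0,2])/K[0,0],-(v-K[1,2])/K[1,1],-1]);o=T[:3,3]
    return o+d*(z-o[2])/d[2]
def proj(n,P):
    p=vision.camera_params(n);K=p["intrinsics"];T=p["pose"]
    c=T[:3,:3].T@(np.asarray(P,float)-T[:3,3])
    return np.array([K[0,0]*c[0]/-c[2]+K[0,2],K[1,1]*-c[1]/-c[2]+K[1,2]])
E
python3 - <<'E'
import cv2
from h import *
a=cv2.imread("pics/top0.png")[100:260,270:430]
b=cv2.imread("pics/scene0.png")[130:250,120:280]
cv2.imwrite("pics/crop_t.png",cv2.resize(a,None,fx=4,fy=4,interpolation=cv2.INTER_CUBIC))
cv2.imwrite("pics/crop_s.png",cv2.resize(b,None,fx=5,fy=5,interpolation=cv2.INTER_CUBIC)[:600])
E
```

```text
(no output)
```

View pics/crop_t.png

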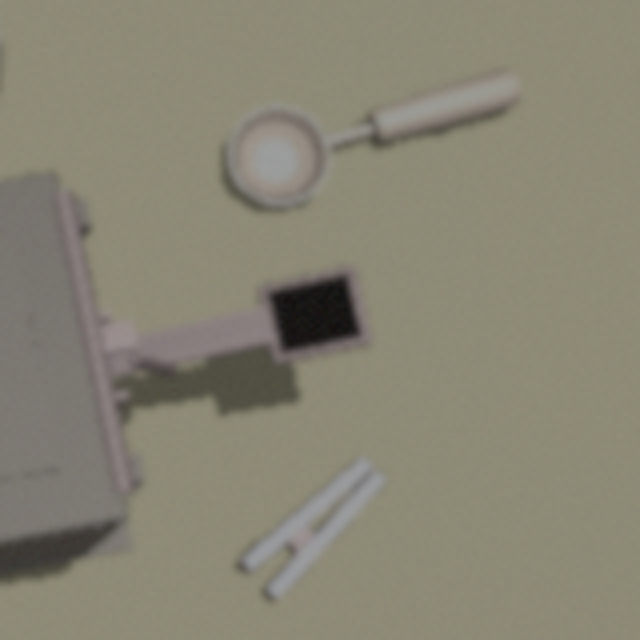

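View pics/crop_s.png

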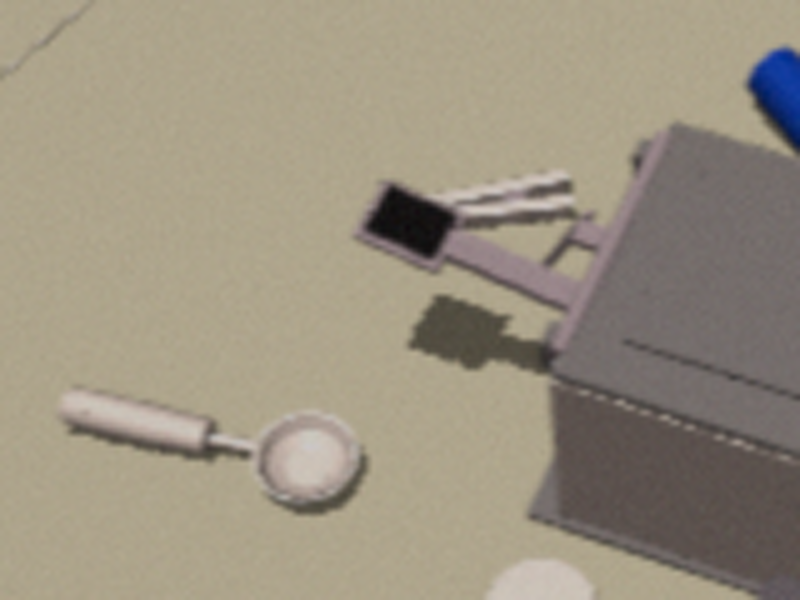

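```bash
python3 - <<'E'
from h import *
c=lambda u,v:(270+u/4-.4,100+v/4-.4)
s=lambda u,v:(120+u/5-.4,130+v/5-.4)
print("pad top",ray("top",*c(315,314),93)," scene",ray("scene",*s(411,225),93))
cs=[ray("top",*c(*p),93) for p in ((260,286),(352,268),(370,342),(278,360))]
print([np.linalg.norm(cs[i]-cs[(i+1)%4]).round(1) for i in range(4)])
# yaw: pad centre -> lever root
d=(cs[0]+cs[3]-cs[1]-cs[2])[:2]; print("bin yaw from pad",np.arctan2(d[1],d[0]))
# lid edges, lid top 129: corners in top
L=[ray("top",*p,129) for p in ((187,159),(283,145),(299,232),(200,249))]
print(L, np.mean(L,0))
e=(L[0]-L[1])[:2];print(np.arctan2(e[1],e[0]),np.linalg.norm(e)); e=(L[3]-L[2])[:2];print(np.arctan2(e[1],e[0]),np.linalg.norm(e))
for n,p in dict(spoonbowl=(340,138),spoonend=(398,122),peg1=(331,241),peg2=(364,217)).items(): print(n,ray("top",*p,5)[:2])
E
```

```text
pad top [ 586.69017371 -143.50144027   93.        ]  scene [ 590.34885837 -140.70888854   93.        ]
[np.float64(41.6), np.float64(33.7), np.float64(41.2), np.float64(33.6)]
bin yaw from pad 1.782437405629868
[array([606.98907086, 133.31226365, 129.        ]), array([634.09862649, -26.71099055, 129.        ]), array([488.06782997, -53.13665168, 129.        ]), array([458.50645338, 106.404085  , 129.        ])] [546.91549517  39.96717661 129.        ]
1.738613098187906 162.30332679821342
1.754008927038655 162.25634547433006
spoonbowl [ 685.77268185 -147.60030396]
spoonend [ 720.94963842 -263.85242259]
peg1 [ 483.82728798 -126.47959022]
peg2 [ 530.2416824  -190.33167445]
```

```bash
python3 -m crank '[{"dz":-3,"fingers":0},{"dz":-3,"fingers":0},{"dz":-3,"fingers":0},{"dx":-2.5,"dy":-2.7,"fingers":0},{"dx":-2.5,"dy":-2.7,"fingers":0},{"dx":-2.5,"dy":-2.7,"fingers":0},{"dx":-2.5,"dy":-2.7,"fingers":0},{"dx":-2.5,"dy":-2.7,"fingers":0},{"dx":-2.5,"dy":-2.7,"fingers":0},{"dx":-2.5,"dy":-2.7,"fingers":0},{"dx":-2.5,"dy":-2.7,"fingers":0},{"dx":-2.5,"dy":-2.7,"fingers":0}]' 10
```

```text
invalid input at $[0]: expected keys dx, dy, dz, rx, ry, rz, fingers
```

```bash
python3 -m crank '[{"dx":0,"dy":0,"dz":-3,"rx":0,"ry":0,"rz":0,"fingers":0},{"dx":0,"dy":0,"dz":-3,"rx":0,"ry":0,"rz":0,"fingers":0},{"dx":0,"dy":0,"dz":-3,"rx":0,"ry":0,"rz":0,"fingers":0},{"dx":-2.5,"dy":-2.7,"dz":0,"rx":0,"ry":0,"rz":0,"fingers":0},{"dx":-2.5,"dy":-2.7,"dz":0,"rx":0,"ry":0,"rz":0,"fingers":0},{"dx":-2.5,"dy":-2.7,"dz":0,"rx":0,"ry":0,"rz":0,"fingers":0},{"dx":-2.5,"dy":-2.7,"dz":0,"rx":0,"ry":0,"rz":0,"fingers":0},{"dx":-2.5,"dy":-2.7,"dz":0,"rx":0,"ry":0,"rz":0,"fingers":0},{"dx":-2.5,"dy":-2.7,"dz":0,"rx":0,"ry":0,"rz":0,"fingers":0}]' 10
```

```text
time: 0.85
eef_pos: [281.6, 452.8, 308.3]
ee_rot: [-0.422, -3.113, 0.001]
contact_force: [0.5, 0.1, 0.1]
opening: 0.402
```

```bash
python3 -m crank '[{"dx":-2.5,"dy":-2.7,"dz":0,"rx":0,"ry":0,"rz":0,"fingers":0},{"dx":-2.5,"dy":-2.7,"dz":0,"rx":0,"ry":0,"rz":0,"fingers":0},{"dx":-2.5,"dy":-2.7,"dz":0,"rx":0,"ry":0,"rz":0,"fingers":0},{"dx":-2.5,"dy":-2.7,"dz":0,"rx":0,"ry":0,"rz":0,"fingers":0},{"dx":-2.5,"dy":-2.7,"dz":0,"rx":0,"ry":0,"rz":0,"fingers":0},{"dx":-2.5,"dy":-2.7,"dz":0,"rx":0,"ry":0,"rz":0,"fingers":0},{"dx":-2.5,"dy":-2.7,"dz":0,"rx":0,"ry":0,"rz":0,"fingers":0},{"dx":-2.5,"dy":-2.7,"dz":0,"rx":0,"ry":0,"rz":0,"fingers":0},{"dx":-2.5,"dy":-2.7,"dz":0,"rx":0,"ry":0,"rz":0,"fingers":0},{"dx":-2.5,"dy":-2.7,"dz":0,"rx":0,"ry":0,"rz":0,"fingers":0},{"dx":-2.5,"dy":-2.7,"dz":0,"rx":0,"ry":0,"rz":0,"fingers":0},{"dx":-2.5,"dy":-2.7,"dz":0,"rx":0,"ry":0,"rz":0,"fingers":0}]'
python3 - <<'E'
from h import *
from scipy.spatial.transform import Rotation as R
s=bot.observe(); M=R.from_rotvec(s["ee_rot"]).as_matrix()
print(M.T@(np.array([588.5,-142,300])-s["eef_pos"]),s["q"].round(2))
E
```

```text
time: 1.85
eef_pos: [484.4, 60.3, 308.6]
ee_rot: [0.423, 3.113, 0.0]
contact_force: [1.1, 1.0, 0.0]
opening: 0.003
[-154.25355689 -167.26132801    8.57465249] [ 0.07 -0.3   1.69  0.    1.76 -1.23]
```

```bash
python3 -m crank '[{"dx":-2.5,"dy":-2.7,"dz":0,"rx":0,"ry":0,"rz":0,"fingers":0},{"dx":-2.5,"dy":-2.7,"dz":0,"rx":0,"ry":0,"rz":0,"fingers":0},{"dx":-2.5,"dy":-2.7,"dz":0,"rx":0,"ry":0,"rz":0,"fingers":0},{"dx":-2.5,"dy":-2.7,"dz":0,"rx":0,"ry":0,"rz":0,"fingers":0},{"dx":-2.5,"dy":-2.7,"dz":0,"rx":0,"ry":0,"rz":0,"fingers":0},{"dx":-2.5,"dy":-2.7,"dz":0,"rx":0,"ry":0,"rz":0,"fingers":0}]'
python3 -m crank '[{"dx":0,"dy":0,"dz":0,"rx":0,"ry":0,"rz":7.1,"fingers":0},{"dx":0,"dy":0,"dz":0,"rx":0,"ry":0,"rz":7.1,"fingers":0},{"dx":0,"dy":0,"dz":0,"rx":0,"ry":0,"rz":7.1,"fingers":0},{"dx":0,"dy":0,"dz":0,"rx":0,"ry":0,"rz":7.1,"fingers":0},{"dx":0,"dy":0,"dz":0,"rx":0,"ry":0,"rz":7.1,"fingers":0},{"dx":0,"dy":0,"dz":0,"rx":0,"ry":0,"rz":7.1,"fingers":0},{"dx":0,"dy":0,"dz":0,"rx":0,"ry":0,"rz":7.1,"fingers":0},{"dx":0,"dy":0,"dz":0,"rx":0,"ry":0,"rz":7.1,"fingers":0},{"dx":0,"dy":0,"dz":0,"rx":0,"ry":0,"rz":7.1,"fingers":0},{"dx":0,"dy":0,"dz":0,"rx":0,"ry":0,"rz":0,"fingers":0}]'
python3 - <<'E'
from h import *
import cv2
from scipy.spatial.transform import Rotation as R
s=bot.observe(); M=R.from_rotvec(s["ee_rot"]).as_matrix();print(M.round(3))
print(M.T@(np.array([588.5,-142,300])-s["eef_pos"]),s["q"].round(2))
p=vision.camera_params("wrist"); print(p)
im=vision.grab_frame("wrist"); cv2.imwrite("pics/w1.png",im[:,:,::-1])
print(proj("wrist",[588.5,-142,93]), ray("wrist",256,192,93))
E
```

```text
time: 2.35
eef_pos: [585.9, -135.8, 308.3]
ee_rot: [-0.423, -3.113, -0.0]
contact_force: [-0.3, 0.2, 0.2]
opening: 0.004
time: 3.18
eef_pos: [585.4, -133.9, 308.3]
ee_rot: [-2.013, -2.411, 0.0]
contact_force: [0.4, -0.3, 0.7]
opening: 0.005
[[-0.178  0.984 -0.   ]
 [ 0.984  0.178  0.   ]
 [ 0.    -0.    -1.   ]]
[-8.55205547  1.57233235  8.32255967] [-0.27 -0.06  1.47  0.    1.72 -0.45]
{'intrinsics': array([[294.49899096,   0.        , 254.48169817],
       [  0.        , 294.49899096, 189.35643221],
       [  0.        ,   0.        ,   1.        ]]), 'pose': array([[ 9.84177450e-01, -1.69996268e-01, -4.99601388e-02,
         5.72320999e+02],
       [ 1.77185577e-01,  9.44029285e-01,  2.78233680e-01,
        -5.64302460e+01],
       [-1.34853200e-04, -2.82683529e-01,  9.59213221e-01,
         4.73687773e+02],
       [ 0.00000000e+00,  0.00000000e+00,  0.00000000e+00,
         1.00000000e+00]])}
[255.02956758 171.14884942] [ 595.15299519 -170.10416198   93.        ]
```

View pics/w1.png

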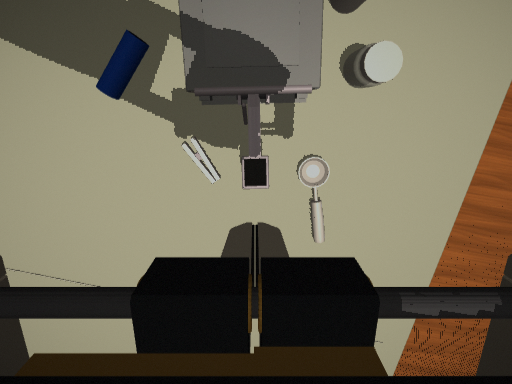

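Wrist view: the pad is centred at (255,172) and my estimate projects to (255,171), so they agree. The peg is at (202,160) and the spoon at (315,175), both clear of the fingers. I'll move over the pad and come down to just above it.

```bash
python3 -m crank '[{"dx":-1.2,"dy":0.15,"dz":0,"rx":0,"ry":0,"rz":0,"fingers":0},{"dx":0,"dy":0,"dz":3.3,"rx":0,"ry":0,"rz":0,"fingers":0},{"dx":0,"dy":0,"dz":3.3,"rx":0,"ry":0,"rz":0,"fingers":0},{"dx":0,"dy":0,"dz":3.3,"rx":0,"ry":0,"rz":0,"fingers":0},{"dx":0,"dy":0,"dz":3.3,"rx":0,"ry":0,"rz":0,"fingers":0},{"dx":0,"dy":0,"dz":3.3,"rx":0,"ry":0,"rz":0,"fingers":0},{"dx":0,"dy":0,"dz":2,"rx":0,"ry":0,"rz":0,"fingers":0},{"dx":0,"dy":0,"dz":1,"rx":0,"ry":0,"rz":0,"fingers":0},{"dx":0,"dy":0,"dz":0,"rx":0,"ry":0,"rz":0,"fingers":0}]'
python3 - <<'E'
from h import *
import cv2
print(bot.observe()["eef_pos"])
for n in ("wrist","scene"):
  im=vision.grab_frame(n); cv2.imwrite(f"pics/{n}2.png",im[:,:,::-1])
E
```

```text
time: 3.98
eef_pos: [588.4, -145.7, 111.3]
ee_rot: [-2.001, -2.418, 0.002]
contact_force: [0.5, 0.4, 0.4]
opening: 0.004
[ 588.41378665 -145.66831019  111.3444984 ]
```

View pics/wrist2.png

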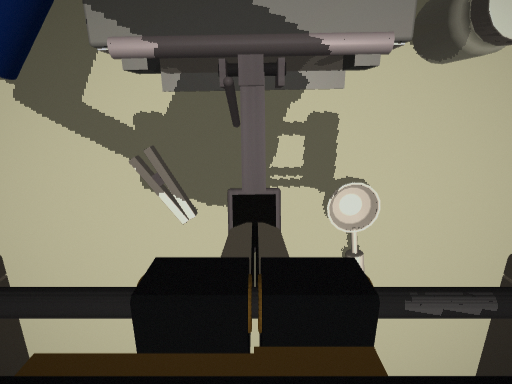

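View pics/scene2.png

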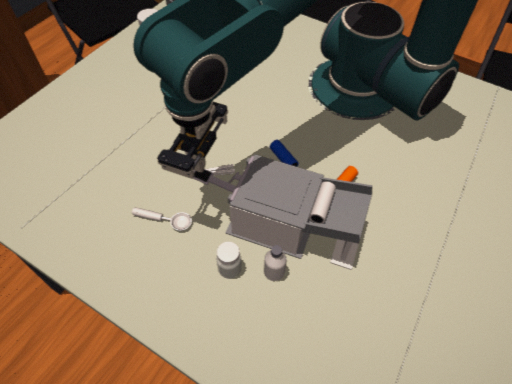

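The fingertips are centred over the pad at about (255,230) in the wrist view, and the arm is well away from the lid. Next I press gently down to contact.

```bash
python3 -m crank '[{"dx":0,"dy":0,"dz":0.6,"rx":0,"ry":0,"rz":0,"fingers":0},{"dx":0,"dy":0,"dz":0.5,"rx":0,"ry":0,"rz":0,"fingers":0},{"dx":0,"dy":0,"dz":0.4,"rx":0,"ry":0,"rz":0,"fingers":0},{"dx":0,"dy":0,"dz":0.4,"rx":0,"ry":0,"rz":0,"fingers":0},{"dx":0,"dy":0,"dz":0.4,"rx":0,"ry":0,"rz":0,"fingers":0},{"dx":0,"dy":0,"dz":0.2,"rx":0,"ry":0,"rz":0,"fingers":0}]'
```

```text
time: 4.58
eef_pos: [589.6, -145.8, 89.0]
ee_rot: [2.005, 2.417, -0.0]
contact_force: [1.3, -3.6, 7.9]
opening: 0.003
```

```bash
python3 -m crank '[{"dx":0,"dy":0,"dz":0.4,"rx":0,"ry":0,"rz":0,"fingers":0},{"dx":0,"dy":0,"dz":0.4,"rx":0,"ry":0,"rz":0,"fingers":0},{"dx":0,"dy":0,"dz":0.4,"rx":0,"ry":0,"rz":0,"fingers":0},{"dx":0,"dy":0,"dz":0.4,"rx":0,"ry":0,"rz":0,"fingers":0},{"dx":0,"dy":0,"dz":0.4,"rx":0,"ry":0,"rz":0,"fingers":0},{"dx":0,"dy":0,"dz":0.4,"rx":0,"ry":0,"rz":0,"fingers":0},{"dx":0,"dy":0,"dz":0.4,"rx":0,"ry":0,"rz":0,"fingers":0},{"dx":0,"dy":0,"dz":0.3,"rx":0,"ry":0,"rz":0,"fingers":0},{"dx":0,"dy":0,"dz":0.2,"rx":0,"ry":0,"rz":0,"fingers":0},{"dx":0,"dy":0,"dz":0,"rx":0,"ry":0,"rz":0,"fingers":0}]'
python3 - <<'E'
from h import *
import cv2
for n in ("scene","top"):
  im=vision.grab_frame(n); cv2.imwrite(f"pics/{n}3.png",im[:,:,::-1])
E
```

```text
time: 5.42
eef_pos: [589.1, -145.3, 55.2]
ee_rot: [-2.005, -2.418, 0.0]
contact_force: [0.3, -0.5, 0.7]
opening: 0.005
```

View pics/scene3.png

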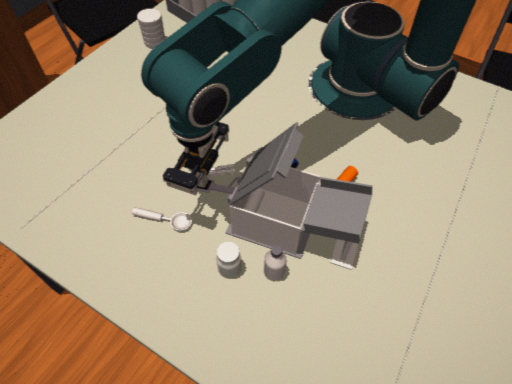

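The lid stands open and the tube has left the chute, so it has gone in. I'll press on to the hard stop to be sure of full opening.

```bash
python3 -m crank '[{"dx":0,"dy":0,"dz":0.2,"rx":0,"ry":0,"rz":0,"fingers":0},{"dx":0,"dy":0,"dz":0.2,"rx":0,"ry":0,"rz":0,"fingers":0},{"dx":0,"dy":0,"dz":0.1,"rx":0,"ry":0,"rz":0,"fingers":0},{"dx":0,"dy":0,"dz":0,"rx":0,"ry":0,"rz":0,"fingers":0},{"dx":0,"dy":0,"dz":0,"rx":0,"ry":0,"rz":0,"fingers":0}]'
```

```text
time: 5.93
eef_pos: [589.5, -145.3, 52.1]
ee_rot: [2.005, 2.418, 0.001]
contact_force: [-5.9, 3.3, 16.5]
opening: 0.009
```

```bash
python3 -m crank '[{"dx":0,"dy":0,"dz":0,"rx":0,"ry":0,"rz":0,"fingers":0},{"dx":0,"dy":0,"dz":0,"rx":0,"ry":0,"rz":0,"fingers":0},{"dx":0,"dy":0,"dz":0,"rx":0,"ry":0,"rz":0,"fingers":0},{"dx":0,"dy":0,"dz":0,"rx":0,"ry":0,"rz":0,"fingers":0},{"dx":0,"dy":0,"dz":0,"rx":0,"ry":0,"rz":0,"fingers":0},{"dx":0,"dy":0,"dz":0,"rx":0,"ry":0,"rz":0,"fingers":0},{"dx":0,"dy":0,"dz":0,"rx":0,"ry":0,"rz":0,"fingers":0},{"dx":0,"dy":0,"dz":0,"rx":0,"ry":0,"rz":0,"fingers":0}]'
python3 - <<'E'
from h import *
import cv2
a=vision.grab_frame("scene")[110:270,150:390,::-1];b=vision.grab_frame("top")[100:280,100:370,::-1]
cv2.imwrite("pics/s4.png",cv2.resize(a,None,fx=3,fy=3)); cv2.imwrite("pics/t4.png",cv2.resize(b,None,fx=2.5,fy=2.5))
E
```

```text
time: 6.6
eef_pos: [589.5, -145.3, 52.1]
ee_rot: [2.005, 2.418, 0.001]
contact_force: [-5.1, 4.1, 16.3]
opening: 0.006
```

View pics/s4.png

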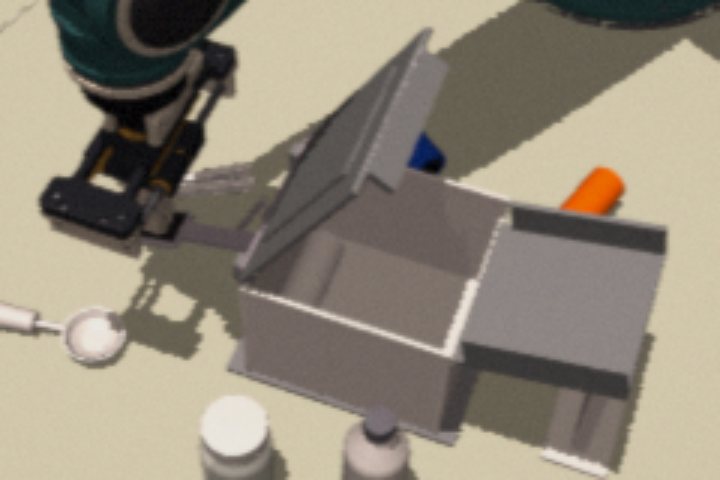

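View pics/t4.png

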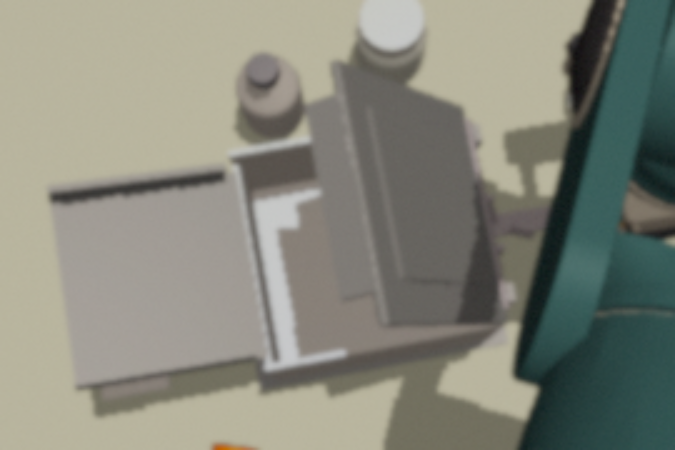

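The tube lies inside the bin against the lever-side wall (s4 at (315,270)), and the lid is fully open with the lever on its stop. Now the slow release, at 2 mm per row (24 mm/s).

```bash
python3 -m crank '[{"dx":0,"dy":0,"dz":-0.1,"rx":0,"ry":0,"rz":0,"fingers":0},{"dx":0,"dy":0,"dz":-0.2,"rx":0,"ry":0,"rz":0,"fingers":0},{"dx":0,"dy":0,"dz":-0.2,"rx":0,"ry":0,"rz":0,"fingers":0},{"dx":0,"dy":0,"dz":-0.2,"rx":0,"ry":0,"rz":0,"fingers":0},{"dx":0,"dy":0,"dz":-0.2,"rx":0,"ry":0,"rz":0,"fingers":0},{"dx":0,"dy":0,"dz":-0.2,"rx":0,"ry":0,"rz":0,"fingers":0},{"dx":0,"dy":0,"dz":-0.2,"rx":0,"ry":0,"rz":0,"fingers":0},{"dx":0,"dy":0,"dz":-0.2,"rx":0,"ry":0,"rz":0,"fingers":0},{"dx":0,"dy":0,"dz":-0.2,"rx":0,"ry":0,"rz":0,"fingers":0},{"dx":0,"dy":0,"dz":-0.2,"rx":0,"ry":0,"rz":0,"fingers":0},{"dx":0,"dy":0,"dz":-0.2,"rx":0,"ry":0,"rz":0,"fingers":0},{"dx":0,"dy":0,"dz":-0.2,"rx":0,"ry":0,"rz":0,"fingers":0}]'
```

```text
time: 7.7
eef_pos: [589.3, -145.5, 74.0]
ee_rot: [2.006, 2.418, 0.0]
contact_force: [0.6, -2.9, 5.5]
opening: 0.007
```

```bash
python3 -m crank '[{"dx":0,"dy":0,"dz":-0.2,"rx":0,"ry":0,"rz":0,"fingers":0},{"dx":0,"dy":0,"dz":-0.2,"rx":0,"ry":0,"rz":0,"fingers":0},{"dx":0,"dy":0,"dz":-0.2,"rx":0,"ry":0,"rz":0,"fingers":0},{"dx":0,"dy":0,"dz":-0.2,"rx":0,"ry":0,"rz":0,"fingers":0},{"dx":0,"dy":0,"dz":-0.2,"rx":0,"ry":0,"rz":0,"fingers":0},{"dx":0,"dy":0,"dz":-0.2,"rx":0,"ry":0,"rz":0,"fingers":0},{"dx":0,"dy":0,"dz":-0.2,"rx":0,"ry":0,"rz":0,"fingers":0},{"dx":0,"dy":0,"dz":-0.2,"rx":0,"ry":0,"rz":0,"fingers":0},{"dx":0,"dy":0,"dz":-0.1,"rx":0,"ry":0,"rz":0,"fingers":0},{"dx":0,"dy":0,"dz":-0.1,"rx":0,"ry":0,"rz":0,"fingers":0}]'
```

```text
time: 8.53
eef_pos: [589.0, -144.7, 91.7]
ee_rot: [-2.005, -2.417, -0.001]
contact_force: [-0.5, 5.8, 4.4]
opening: 0.003
```

```bash
python3 -m crank '[{"dx":0,"dy":0,"dz":-0.1,"rx":0,"ry":0,"rz":0,"fingers":0},{"dx":0,"dy":0,"dz":-0.1,"rx":0,"ry":0,"rz":0,"fingers":0},{"dx":0,"dy":0,"dz":-0.1,"rx":0,"ry":0,"rz":0,"fingers":0},{"dx":0,"dy":0,"dz":-0.1,"rx":0,"ry":0,"rz":0,"fingers":0},{"dx":0,"dy":0,"dz":-0.1,"rx":0,"ry":0,"rz":0,"fingers":0},{"dx":0,"dy":0,"dz":-0.1,"rx":0,"ry":0,"rz":0,"fingers":0}]'
```

```text
time: 9.03
eef_pos: [588.9, -145.4, 97.3]
ee_rot: [-2.005, -2.417, 0.001]
contact_force: [0.2, 0.4, -0.5]
opening: 0.003
```

Contact is gone, so I'll back away upward and then away from the bin.

```bash
python3 -m crank '[{"dx":0,"dy":0,"dz":-0.2,"rx":0,"ry":0,"rz":0,"fingers":0},{"dx":0,"dy":0,"dz":-0.5,"rx":0,"ry":0,"rz":0,"fingers":0},{"dx":0,"dy":0,"dz":-1,"rx":0,"ry":0,"rz":0,"fingers":0},{"dx":0,"dy":0,"dz":-2,"rx":0,"ry":0,"rz":0,"fingers":0},{"dx":0,"dy":0,"dz":-3,"rx":0,"ry":0,"rz":0,"fingers":0},{"dx":0,"dy":0,"dz":-3,"rx":0,"ry":0,"rz":0,"fingers":0},{"dx":-1,"dy":0,"dz":-3,"rx":0,"ry":0,"rz":0,"fingers":0},{"dx":-3,"dy":0,"dz":-2,"rx":0,"ry":0,"rz":0,"fingers":0},{"dx":-3,"dy":0,"dz":0,"rx":0,"ry":0,"rz":0,"fingers":0},{"dx":-3,"dy":0,"dz":0,"rx":0,"ry":0,"rz":0,"fingers":0},{"dx":-2,"dy":0,"dz":0,"rx":0,"ry":0,"rz":0,"fingers":0},{"dx":0,"dy":0,"dz":0,"rx":0,"ry":0,"rz":0,"fingers":0}]'
python3 - <<'E'
from h import *
import cv2
a=vision.grab_frame("scene")[:,:,::-1];b=vision.grab_frame("top")[:,:,::-1]
cv2.imwrite("pics/s5.png",a); cv2.imwrite("pics/t5.png",b)
E
```

```text
time: 10.03
eef_pos: [611.4, -266.6, 245.0]
ee_rot: [2.009, 2.415, -0.001]
contact_force: [0.4, 0.0, -0.6]
opening: 0.004
```

View pics/s5.png

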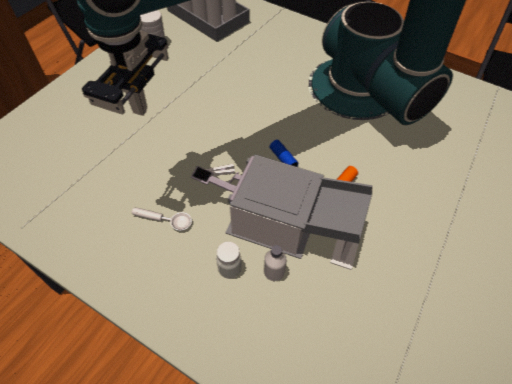

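View pics/t5.png

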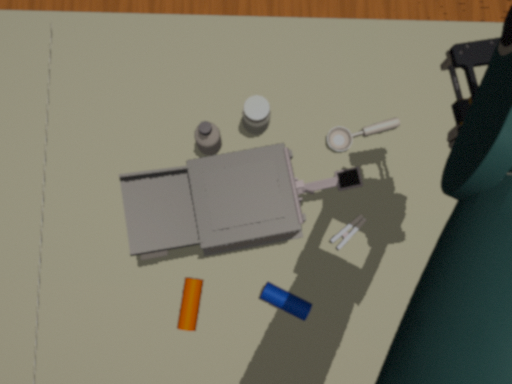

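The lid is shut, the lever is back up at (348,178) and the chute is empty. The jar (257,112), bottle (208,135), spoon and peg are at their starting pixels. The arm is clear, so I'm handing in.

```bash
python3 - <<'E'
from rig import bot
print(bot.hand_in())
E
```

```text
the job is handed in; nothing more can be done
None
```

I pressed the lever down to its stop with shut fingertips, and the lid opened and the pipe offcut rolled into the bin. I then let the lever up at about 24 mm/s (slower near the top, against the 120 mm/s limit), backed the arm away, and handed in at about 10 s.

- **Opening:** at the bottom the tip stood at 52 mm with about 16 N on it, which fits the hard stop. The picture there showed the lid open and the offcut inside the bin, against the lever-side wall.
- **Closing:** the fingers were still pressing on the pad (about 4 N) at 92 mm, close to its rest height of 93 mm. By 97 mm the contact was gone, so I don't expect the lid dropped.
- **Final check:** the last pictures show the lid shut, the lever up, the chute empty, and the bottle, jar, peg and spoon where they started. The arm is clear with no contact force on it.

No check failed. The two cameras placed the pad about 5 mm apart; I aimed near their mean, and the wrist camera confirmed it to about a pixel. The lid's angle and speed, and the offcut after the lid closed, could not be read directly. I judged those from the fingertip's motion and the pictures.

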